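# Park and lock the strap reel

## Task

The strap reel on the packing bench has to be parked: turn its wheel until one of its two engraved marks faces the fixed pointer, then pick up the mallet and knock the sprung lock pin fully down with brisk blows, so that the pin locks the wheel there. Strike the pin only with the mallet, never with the hand, then put the mallet back in its rest as you found it, and leave the other things on the bench undisturbed.

Things in the scene. Friction and masses are not known exactly. Their poses are not given: they have to be found in the camera images.
- stand: the reel stand, fixed to the bench: bare metal base plate 300 x 140 x 15 mm carrying the flat wheel on an upright axle. Origin on the wheel's axis at bench height; z up; +x runs towards the pin tower, -x towards the pointer. The tower is a 22 x 40 mm post, top 88 mm above the bench, 143 mm along +x, with an arm (top 92 mm) that holds the pin's guide bush above the wheel's forks.
- pointer (a point): tip of the fixed dark steel pointer, 97 mm from the wheel's axis along the stand's -x, 65 mm above the bench; it points inwards at the rim and ends 7 mm outside it. Its axes are those of the stand. It is a flat 24 mm wide plate with a right-angled point, 6 mm thick. Its grey post lies 119 to 139 mm from the axis.
- axle (a point): point on the wheel's axis at the height of the rim's top, 75 mm above the bench; axes as the stand. The wheel is aluminium: rim 180 mm outer, 144 mm inner diameter (18 mm thick), 40 to 75 mm above the bench, open inside but for a 44 mm hub (cap to 83 mm above the bench) and four low spokes at 45 degrees to the marks (tops 49 mm above the bench).
- wheel (a joint): turning angle of the wheel, rad, anticlockwise seen from above. At 0 mark B faces the pointer (mark A on the tower side), at pi mark A does: both are right, the marks are alike. Turns without end; stays where it is left (friction about 0.12 N m).
- mark_a (a point): middle of one engraved mark: a dark radial groove 5 mm wide across the rim's top and down its outer face, 81 mm from the axis, 75 mm above the bench; its x axis lies along the groove. Outside the rim below each mark is a fork of two lugs with an 18 mm slot between, 88 to 112 mm from the axis, 40 to 50 mm above the bench.
- mark_b (a point): middle of the other, identical mark, diametrically opposite
- lockpin: sprung steel lock pin; origin at the centre of its head's flat top, 100 mm from the wheel's axis. Head 26 mm across, 10 mm thick; shank 10 mm. As found its top is 125 mm above the bench; fully home 105 mm. It takes about 8 to 10 N, more when fast, and stays as deep as driven. Strike it briskly: it must move at over 0.05 m/s; creeping pressure does not count.
- guide (a point): centre of the top of the pin's guide bush (28 mm across), 95 mm above the bench: the underside of the pin's head lands here. With a mark at the pointer the shank enters the slot of a fork and locks the wheel; with the wheel some 3 to 12 degrees off a lug stops it half-way.
- mallet_grip (a point): point on the mallet's handle, 60 mm from the head's axis, at half the handle's height, 52 mm above the bench as found. The handle is a straight flat-sided wooden bar 22 mm wide and 28 mm high. Its x axis runs along the handle towards the head, z up. The mallet weighs about 0.36 kg and balances about 15 mm from the head's axis.
- mallet_head (a point): centre of the mallet's head: black rubber, an upright cylinder 52 mm across and 80 mm high, standing on its lower face in the rest; the level handle leaves it at half height along this point's -x to 173 mm from the head's axis
- mallet: the whole mallet; origin at the centre of the head's lower face (40 mm below mallet_head), axes as mallet_head
- rest: the mallet's wooden rest, fixed to the bench: a board 225 x 100 x 12 mm. Origin on the bench below the seat's centre; its -x runs along the handle. The seat is a 70 mm square space in an 8 mm high lip (82 mm square outside). At 135 mm along -x a fork of two posts (38 mm between them, tops 62 mm above the bench) guides the handle.
- seat (a point): centre of the seat's floor, 12 mm above the bench, where the middle of the head's lower face stands
- tape_center (a point): bystander: a roll of brown tape lying flat, 96 mm across, 48 mm high; its centre
- carton_center (a point): bystander: a small cardboard box 110 x 80 x 60 mm; its centre
- driver: bystander: a screwdriver lying on the bench, 200 mm long; origin below its middle
Things that resemble listed ones, but are neither listed nor needed, are in the scene too. Leave any purple look-alike of the rest alone. What is shaped like the mallet but white is not meant.

How it is judged:
By the outcome, as a careful person would: the job done as asked, in the order asked, and still so for the second after the job is handed in, with the robot touching nothing.
It also fails if it takes over 64 s, if anything falls off the work surface, if the arm or the gripper's body presses on something with over 40 N, if the wrist force passes 120 N, or if a joint passes its speed limit or range.

## Robot

A 6-joint arm with a two-finger parallel gripper is mounted at the origin on the work surface. World frame = base frame: x ahead of the robot, y to its left, z up, the work surface at z = 0. Lengths are in m, angles in rad, forces in N, time in s.
With the tool pointing down it reaches from about 0.35 to 0.975 m from the base axis. Payload 7.1 kg.
Tool frame: the origin (TCP) lies midway between the tips of the shut fingers; the grasp point (between the pads) lies 19 mm behind it; z points along the fingers, y is the line along which they close (so a half turn about z gives the same grasp; the last joint's range is limited). The gripper opens to 88 mm and grips with 3 to 60 N. Pads are 20 mm wide; open, the fingers measure 115 mm over their backs; the gripper's body (75 mm by 178 mm) begins 61 mm behind the grasp point.
Start: joints at [-1.334, 0.423, 1.63, -0, 1.089, -0.019], TCP at [0.158, -0.605, 0.223] pointing down, gripper open.
Joint ranges: [-3, 3], [-0.9, 2.11], [0.09, 2.58], [-1.31, 4.45], [0.11, 2.69], [-2.54, 2.54]. Speed limits (rad/s): [2.39, 2.39, 3.01, 3.14, 3.14, 3.14].

## Interface

Orientations are given as a unit quaternion [x, y, z, w].
In Python, from bench import state, grab_frame, calibration, job_done gives the robot as it stands.
- The arm moves only by the tool play_rows, never from a script. Its argument "targets" is a list of rows, each a list of 3 entries, a list of its own where there are three numbers: the opening, from 0 (shut) to 1 (fully open), then the shift along the world's x, y, z in mm, then the turn about the world's z in degrees. A call has 1 to 10 rows; each row is the pose to reach, as a shift and turn from the pose commanded when the call began; what a row does not reach only later rows make up. A row lasts 1/12 s, in which the tool goes at most 41.7 mm and 7.16 degrees, less where a joint would pass 70% of its speed; a pose out of reach is approached as far as the arm can. A call with a gripper value outside its range is refused whole. The fingers move at their own pace and stop on an object; "squeeze" is the grip in N (left out, the last holds). Time passes only in rows, so rows that repeat a pose let the fingers close. It gives the time, the measured TCP pose, the force, the opening and the grip force at its end, in the units of the state.
- state(): the state, without advancing time (a new reading comes with each control period).
- grab_frame(name): name is "scene" or "side" or "wrist"; returns (picture, depth): 400x640x3 uint8, red, green, blue; 400x640 float32, m along the optical axis (not along the pixel's ray), 0 where there is no reading.
- calibration(name): a dict with "fx", "fy", "cx", "cy" (pixels), "xyz" and "orientation" of the camera in the world. Camera axes: x right, y down, z forward; pixel columns grow to the right and rows downward; lengths in m; the calibration is good to about 2 mm. A picture is of the moment at which its call begins: read the wrist's pose just before it. calibration takes no time and is no camera call; for the wrist camera it gives the pose at the moment of the call.
- job_done(): hands the job in; it is judged then, once.
The state is a dict: "time": time; "qpos": joint angles; "dq": joint speeds; "joint_efforts": joint torques, N m; "position": TCP position; "eef_rot": TCP orientation; "contact_force": force on the tool from outside, world axes, zero at the start; "ft_torque": the same for the moment, N m; "opening": finger opening in m; "grip_force": force on a finger pad.
Only numpy, scipy, OpenCV 4.12 (cv2) and the standard library are available. Lean on these libraries where they do the work, as an engineer would, in place of code of your own. Each camera call takes 0.05 s, during which the arm holds its last target. There are 200 camera calls.

## Working session

There is one attempt and no reset: what is moved stays moved. The work goes in short steps, Python scripts to look and compute and a tool call to move; the robot and the scene stay as the last step left them, time stands still between calls to the robot, and variables do not carry over. Pictures are saved under pics/ and viewed, at most 10 in all, crops included, and the job is handed in when it is done.

Besides the shell and the picture viewer there is one more tool, called after "Emit:" as name(argument=value, ...) on one line, values as JSON. play_rows: Moves the arm, as the interface text tells. Its arguments: {"type":"object","properties":{"targets":{"type":"array","items":{"type":"array"}},"squeeze":{"type":"number"}},"required":["targets"]}

```bash
mkdir -p pics
cat > h.py <<'E'
import numpy as np, cv2
from scipy.spatial.transform import Rotation as R
from bench import state, grab_frame, calibration, job_done
def look(name, fn=None):
    c=calibration(name); p,d=grab_frame(name)
    np.savez(f'{name}.npz',p=p,d=d,**{k:np.array(v) for k,v in c.items()})
    if fn: cv2.imwrite('pics/'+fn, p[:,:,::-1])
    return p,cloud(c,d),c
def cloud(c,d):
    v,u=np.mgrid[:d.shape[0],:d.shape[1]]
    P=np.stack([(u-c['cx'])/c['fx']*d,(v-c['cy'])/c['fy']*d,d],-1)
    W=P@R.from_quat(c['orientation']).as_matrix().T+np.array(c['xyz'])
    W[d==0]=np.nan
    return W
def load(name):
    z=np.load(f'{name}.npz'); c={k:z[k] for k in z}; return z['p'],cloud(c,z['d']),c
E
python3 - <<'E'
from h import *
for n in ('scene','side'):
    p,W,c=look(n,n+'0.png'); print(n,c)
print(state())
E
```

```text
scene {'fx': 511.25674571128974, 'fy': 511.25674571128974, 'cx': 315.62124772161116, 'cy': 201.3411043619399, 'xyz': array([ 1.3385124 , -0.43073386,  1.37714473]), 'orientation': array([ 0.83764072,  0.46607283, -0.13438017, -0.25114957])}
side {'fx': 481.63271407527054, 'fy': 481.63271407527054, 'cx': 318.21455961418394, 'cy': 193.85239719863696, 'xyz': array([0.52625508, 0.98641206, 1.15571471]), 'orientation': array([-0.04152555,  0.92864551, -0.36800021,  0.02165628])}
{'time': 0.1, 'qpos': array([-1.33400433e+00,  4.23771985e-01,  1.63058901e+00,  1.12887118e-05,
        1.08854882e+00, -1.90101973e-02]), 'dq': array([-0.00037385, -0.00045743, -0.00338298, -0.00018886,  0.00080224,
       -0.00035245]), 'joint_efforts': array([-1.01441536e-03, -5.45616782e+01, -2.74325430e+01,  6.45248755e-02,
        1.88506191e-02, -1.10329486e-05]), 'position': array([ 0.1580484 , -0.60419392,  0.22198434]), 'eef_rot': array([ 9.91831918e-01,  1.27550041e-01, -6.66023848e-05, -6.55222313e-04]), 'contact_force': array([-0.65183057, -0.31570464, -0.13111327]), 'ft_torque': array([ 0.02377071,  0.01351058, -0.03174778]), 'grip_force': 0.0, 'opening': 0.08779933055586449}
```

View pics/scene0.png

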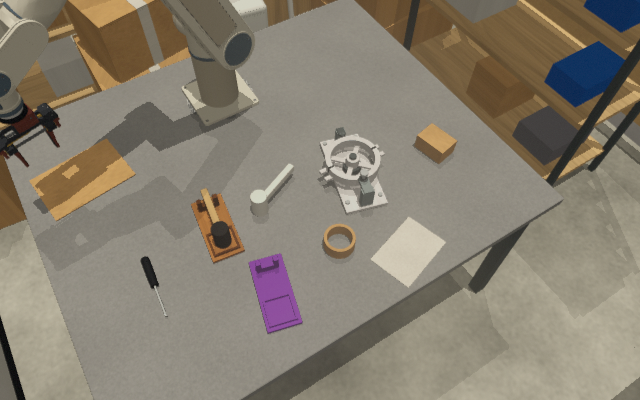

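View pics/side0.png

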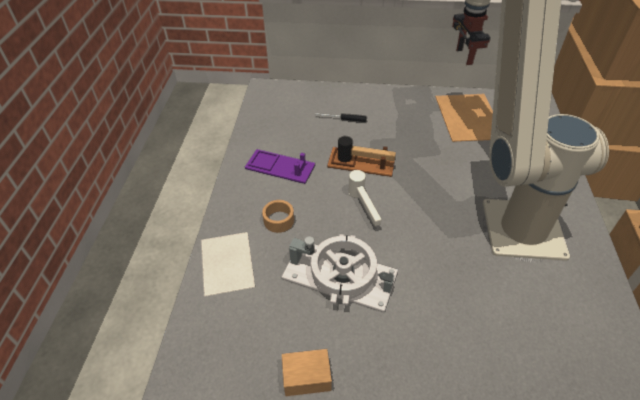

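Candidates in the scene view: the black-headed mallet in the brown rest (220,235), which is the one I want; the white look-alike (260,200); and the purple rest (275,293). The stand's wheel is at (352,160), with the tower at (367,190) and the pointer post at (340,133). I'll check these in one close crop.

Run:
```python
from h import *
p,W,c=load('scene'); ps,Ws,cs=load('side')
a=cv2.resize(p[125:265,190:390],(800,560),interpolation=cv2.INTER_CUBIC)
b=cv2.resize(ps[225:315,275:405],(0,0),fx=4,fy=4,interpolation=cv2.INTER_CUBIC)
cv2.imwrite('pics/crop0.png',a[:,:,::-1])
cv2.imwrite('pics/crop1.png',b[:,:,::-1])
# wheel: rim top points z 70..79
for n,(P,W2) in {'scene':(p,W),'side':(ps,Ws)}.items():
    x,y,z=W2[...,0],W2[...,1],W2[...,2]
    if n=='scene': u0,u1,v0,v1=325,388,130,200
    else: u0,u1,v0,v1=300,385,230,300
    S=W2[v0:v1,u0:u1].reshape(-1,3); S=S[(S[:,2]>.071)&(S[:,2]<.078)]
    from scipy.optimize import least_squares
    f=lambda q:np.maximum(np.abs(np.hypot(S[:,0]-q[0],S[:,1]-q[1])-.081)-.009,0)
    m=np.median(S,0); r=least_squares(f,m[:2],loss='soft_l1',f_scale=.003); print(n,len(S),m,r.x)
    cx,cy=r.x
    T=W2[v0-10:v1+10,u0-10:u1+10].reshape(-1,3)
    rad=np.hypot(T[:,0]-cx,T[:,1]-cy)
    for lo,hi,nm in((.118,.13,'pin head'),(.085,.098,'arm/tower')):
        k=(T[:,2]>lo)&(T[:,2]<hi)&(rad<.17); print(nm,k.sum(),np.nanmean(T[k],0))
        d=np.nanmean(T[k],0)[:2]-r.x; print('  ang',np.degrees(np.arctan2(d[1],d[0])),np.hypot(*d))
    k=(T[:,2]>.05)&(T[:,2]<.085)&(rad>.115)&(rad<.145); 
    print('posts',[tuple(np.round(t,3)) for t in T[k][::8]])
    # mallet: dark head
    if n=='scene': u0,u1,v0,v1=190,245,180,262
    else: u0,u1,v0,v1=325,400,135,175
    S=W2[v0:v1,u0:u1].reshape(-1,3)
    k=(S[:,2]>.086)&(S[:,2]<.1); print('head',k.sum(),np.mean(S[k],0), (S[k].min(0)+S[k].max(0))/2)
    h=S[k].mean(0)
    k=(S[:,2]>.063)&(S[:,2]<.072)&(np.hypot(*(S[:,:2]-h[:2]).T)>.035); H=S[k]; m=np.median(H,0); 
    l=cv2.fitLine(H[:,:2].astype(np.float32),cv2.DIST_HUBER,0,.01,.01).ravel(); print('handle',k.sum(),l,np.degrees(np.arctan2(h[1]-l[3],h[0]-l[2])))
```

```text
scene 636 [0.54544542 0.21433764 0.074704  ] [0.54288184 0.21986422]
pin head 55 [0.63974067 0.19126633 0.12464087]
  ang -16.449411377146358 0.1009924311588081
arm/tower 193 [0.65767688 0.18591161 0.09143811]
  ang -16.476493785892266 0.11971081940153265
posts [(np.float64(0.408), np.float64(0.265), np.float64(0.064)), (np.float64(0.419), np.float64(0.266), np.float64(0.069)), (np.float64(0.424), np.float64(0.258), np.float64(0.072)), (np.float64(0.428), np.float64(0.252), np.float64(0.075)), (np.float64(0.422), np.float64(0.248), np.float64(0.067)), (np.float64(0.419), np.float64(0.242), np.float64(0.063)), (np.float64(0.423), np.float64(0.239), np.float64(0.063)), (np.float64(0.65), np.float64(0.175), np.float64(0.078)), (np.float64(0.671), np.float64(0.164), np.float64(0.073))]
head 220 [ 0.56746454 -0.26499755  0.09148937] [ 0.56727123 -0.26526839  0.09213817]
handle 212 [ 0.99165773 -0.12889896  0.46023065 -0.250384  ] -7.760311965644362
side 971 [0.53707822 0.23290566 0.07557519] [0.53837096 0.21863813]
pin head 67 [0.63522649 0.1944167  0.12529576]
  ang -14.04044723459179 0.
[... 811 characters left out ...]
(0.066)), (np.float64(0.427), np.float64(0.26), np.float64(0.069)), (np.float64(0.405), np.float64(0.255), np.float64(0.065)), (np.float64(0.411), np.float64(0.263), np.float64(0.071)), (np.float64(0.416), np.float64(0.268), np.float64(0.073)), (np.float64(0.415), np.float64(0.265), np.float64(0.064)), (np.float64(0.418), np.float64(0.27), np.float64(0.066)), (np.float64(0.421), np.float64(0.27), np.float64(0.062)), (np.float64(0.417), np.float64(0.269), np.float64(0.055)), (np.float64(0.409), np.float64(0.27), np.float64(0.053))]
head 138 [ 0.56117503 -0.25795724  0.09351108] [ 0.54648072 -0.20158295  0.09276225]
handle 209 [ 0.9870399  -0.16047497  0.4553082  -0.24696818] -5.92612277911664
```

View pics/crop0.png

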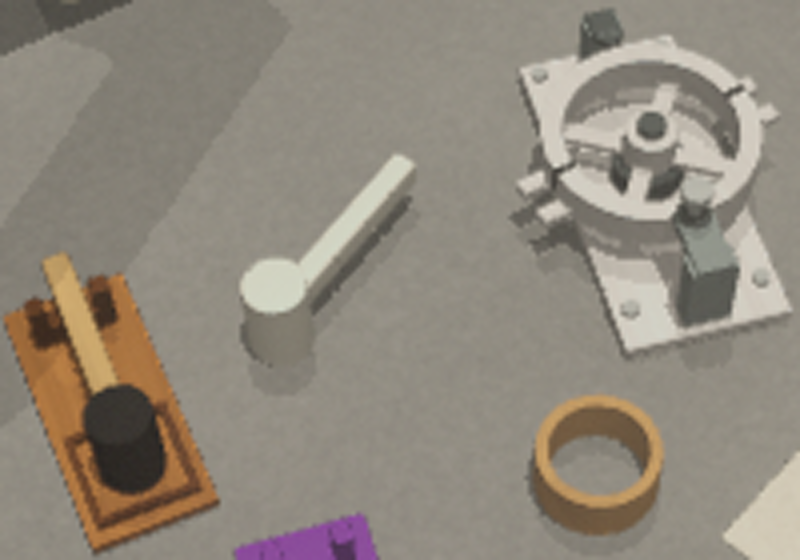

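The crop confirms the choices. The black mallet sits in the brown rest, head at crop (125,440). The wheel's grooves are at crop (560,173) and (738,92), which is scene (330,168) and (374,148). Next I'll find the mark angles.

```bash
cat >> h.py <<'E'
def ray(c,u,v,z):
    d=R.from_quat(c['orientation']).apply([(u-c['cx'])/c['fx'],(v-c['cy'])/c['fy'],1]); o=np.array(c['xyz'])
    return o+d*(z-o[2])/d[2]
E
python3 - <<'E'
from h import *
p,W,c=load('scene')
O=np.array([.5407,.2192])
for u,v in((330.2,168),(374.3,147.8)):
    q=ray(c,u,v,.075); d=q[:2]-O; print(q,np.hypot(*d),np.degrees(np.arctan2(d[1],d[0])))
E
```

```text
[0.54174673 0.13491391 0.075     ] 0.08429259149287238 -89.28849060905799
[0.54811233 0.30236196 0.075     ] 0.08349164031625536 84.90661685055385
```

Emit:
play_rows(targets=[[0.6,[20,40,20],7],[0.6,[40,80,40],14],[0.6,[60,120,60],21],[0.6,[75,160,70],28],[0.6,[90,195,80],35],[0.6,[105,230,80],42],[0.6,[120,265,80],49],[0.6,[135,300,80],56],[0.6,[155,335,80],63],[0.6,[175,370,80],70]])

```text
time: 0.93
position: [0.3295, -0.2391, 0.3027]
eef_rot: [0.738, 0.675, 0.0, 0.0]
contact_force: [0.7, -0.4, 0.4]
opening: 0.0529
grip_force: 0.0
```

Emit:
play_rows(targets=[[0.6,[20,36,0],5],[0.6,[40,72,0],10],[0.6,[60,108,0],15],[0.6,[80,144,0],20],[0.6,[100,180,0],25],[0.6,[120,216,0],30],[0.6,[140,252,0],35],[0.6,[160,288,0],37],[0.6,[180,324,0],37],[0.6,[200,360,0],37]])

```text
time: 1.77
position: [0.5298, 0.121, 0.3024]
eef_rot: [0.487, 0.873, -0.0, -0.0]
contact_force: [0.8, 0.9, -0.2]
opening: 0.0524
grip_force: 0.0
```

Emit:
play_rows(targets=[[0.6,[15,30,0],0],[0.6,[30,60,0],0],[0.6,[40,90,0],0],[0.6,[45,110,0],0],[0.6,[45,110,0],0],[0.6,[45,110,0],0]])

```text
time: 2.27
position: [0.5741, 0.2295, 0.3018]
eef_rot: [0.487, 0.874, -0.001, -0.0]
contact_force: [-0.9, -0.1, -0.5]
opening: 0.0523
grip_force: 0.0
```

Run:
```python
from h import *
p,W,c=look('wrist','w1.png'); print(c['xyz'],state()['position'],state()['qpos'])
S=W.reshape(-1,3); S=S[(S[:,2]>.071)&(S[:,2]<.079)]
from scipy.optimize import least_squares
f=lambda q:np.maximum(np.abs(np.hypot(S[:,0]-q[0],S[:,1]-q[1])-.081)-.009,0)
print(len(S),least_squares(f,[.541,.219],loss='soft_l1',f_scale=.003).x)
```

```text
[0.53796472 0.28839329 0.46292621] [0.57391434 0.22854553 0.30200125] [ 3.59899857e-01  3.35793325e-01  1.56952580e+00 -4.04420628e-04
  1.23786738e+00 -1.93289261e-01]
6213 [0.54159472 0.21846986]
```

View pics/w1.png

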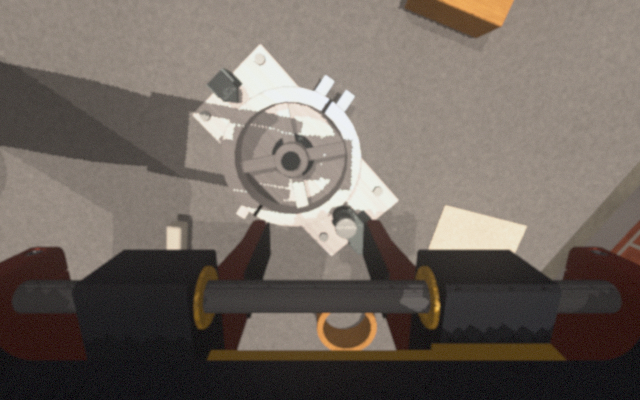

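The wrist view shows the hub at (291,160), grooves at about (328,103) and (257,212), the pointer post at (224,85) and the pin head at (345,226).

Run:
```python
from h import *
p,W,c=load('wrist'); O=np.array([.5416,.2185])
for n,u,v,z in(('m1',328,103,.075),('m2',257,212,.075),('hub',291,160,.083),('pin',345,226,.125)):
    q=ray(c,u,v,z); d=q[:2]-O; print(n,q,W[v,u],np.hypot(*d),np.degrees(np.arctan2(d[1],d[0])))
T=W.reshape(-1,3); rgb=p.reshape(-1,3); rad=np.hypot(*(T[:,:2]-O).T)
k=(T[:,2]>.12)&(T[:,2]<.13)&(rad<.12);print('pinhead',k.sum(),T[k].mean(0), (T[k].max(0)+T[k].min(0))/2)
k=(T[:,2]>.058)&(T[:,2]<.08)&(rad>.122)&(rad<.14)&(T[:,0]<.5);print('post',k.sum(),T[k].mean(0))
# baseplate direction: z 10..20
k=(T[:,2]>.010)&(T[:,2]<.020)&(rad<.18); r=cv2.minAreaRect(T[k][:,:2].astype(np.float32)*1000); print(r)
# dark groove search on rim top
k=(np.abs(T[:,2]-.075)<.005)&(rad>.074)&(rad<.088); a=np.degrees(np.arctan2(*(T[k][:,:2]-O).T[::-1])); g=rgb[k].sum(1)
for b in range(-180,180,4):
    s=(a>=b)&(a<b+4)
    if s.any(): print(b,int(g[s].mean()),int(g[s].min()),end=' | ')
```

```text
m1 [0.54402835 0.30402629 0.075     ] [0.54405165 0.30408636 0.07350936] 0.08556075639248725 88.37363355614237
m2 [0.5380765  0.13641273 0.075     ] [0.53807639 0.13656901 0.0753989 ] 0.082162852409466 -92.45784304203747
hub [0.54112537 0.22171916 0.083     ] [0.54113299 0.22155844 0.08208414] 0.0032539666383599552 98.38723551477685
pin [0.63431808 0.1952934  0.125     ] [0.63452853 0.19509006 0.12426193] 0.09557818242048664 -14.051994026691286
pinhead 362 [0.63652236 0.19377914 0.12398964] [0.63681608 0.19341728 0.12315618]
post 354 [0.41698065 0.25599195 0.06582395]
((550.2603149414062, 217.29725646972656), (140.14788818359375, 299.4789123535156), 74.29216003417969)
-180 579 427 | -176 605 448 | -172 611 438 | -168 462 428 | -164 451 434 | -160 449 433 | -156 449 434 | -152 444 426 | -148 443 428 | -144 443 428 | -140 442 423 | -136 439 419 | -132 438 408 | -128 441 429 | -124 482 428 | -120 481 422 | -116 444 426 | -112 442 425 | -108 454 436 | -104 502 433 | -100 565 435 | -96 326 151 | -92 586 348 | -88 688 587 | -84 694 623 | -80 692 598 | -76 695 608 | -72 693 612 | -68 686 570 | -64 684 575 | -60 680 597 | -56 656 601 | -52 649 569 | -48 665 627 | -44 673 636 | -40 678 637 | -36 674 647 | -32 665 637 | -28 669 576 | -24 621 358 | -20 570 263 | -16 621 255 | -12 657 248 | -8 705 655 | -4 710 687 | 0 671 450 | 4 543 437 | 8 546 452 | 12 586 441 | 16 606 434 | 20 630 440 | 24 644 441 | 28 645 447 | 32 654 449 | 36 658 439 | 40 636 451 | 44 609 453 | 48 610 447 | 52 692 507 | 56 719 698 | 60 720 693 | 64 721 706 | 68 721 709 | 72 720 682 | 76 720 682 | 80 721 696 | 84 565 254 | 88 503 241 | 92 721 694 | 96 720 684 | 100 719 677 | 104 719 684 | 108 717 653 | 112 715 673 | 116 716 666 | 120 717 698 | 124 711 617 | 128 717 687 | 132 717 678 | 136 713 656 | 140 710 663 | 144 712 684 | 148 709 676 | 152 700 535 | 156 635 428 | 160 536 433 | 164 465 428 | 168 457 423 | 172 468 437 | 176 547 426 |
```

Emit:
play_rows(targets=[[0.55,[18,17,-20],0],[0.55,[36,34,-55],0],[0.55,[36,34,-90],0],[0.55,[36,34,-125],0],[0.55,[36,34,-160],0],[0.55,[36,34,-190],0],[0.55,[36,34,-215],0],[0.55,[36,34,-235],0],[0.55,[36,34,-246],0],[0.55,[36,34,-246],0]])

```text
time: 3.15
position: [0.6088, 0.2609, 0.0543]
eef_rot: [0.488, 0.873, -0.002, -0.001]
contact_force: [-0.9, -0.5, 0.4]
opening: 0.0482
grip_force: 0.0
```

Emit:
play_rows(targets=[[0.3,[0,0,0],0],[0.2,[0,0,0],0],[0.1,[0,0,0],0],[0.1,[0,0,0],0],[0.1,[0,0,0],0],[0.1,[0,0,0],0]], squeeze=8)

```text
time: 3.65
position: [0.61, 0.2625, 0.0577]
eef_rot: [0.487, 0.873, -0.001, -0.0]
contact_force: [-2.6, -2.3, 7.1]
opening: 0.0177
grip_force: 8.0
```

Emit:
play_rows(targets=[[0.1,[0,0,5],0],[0.1,[-5.7,8.1,5],7],[0.1,[-12.3,15.5,5],14],[0.1,[-19.8,21.9,5],21],[0.1,[-28,27.5,5],28],[0.1,[-36.8,31.9,5],35],[0.1,[-46.1,35.3,5],42],[0.1,[-55.8,37.5,5],49],[0.1,[-65.6,38.5,5],56],[0.1,[-65.6,38.5,5],56]])

```text
time: 4.48
position: [0.5437, 0.3014, 0.0619]
eef_rot: [0.018, 1.0, -0.0, -0.0]
contact_force: [1.2, -0.8, -4.8]
opening: 0.0178
grip_force: 8.1
```

Emit:
play_rows(targets=[[0.1,[-9.9,-0.2,0],7],[0.1,[-19.1,-1.4,0],13.6],[0.1,[-28.2,-3.8,0],20.2],[0.1,[-28.2,-3.8,0],20.2],[0.1,[-28.2,-3.8,0],20.2]])

```text
time: 4.9
position: [0.5172, 0.298, 0.0621]
eef_rot: [-0.152, 0.988, 0.0, 0.0]
contact_force: [0.8, 1.2, -2.4]
opening: 0.0175
grip_force: 8.0
```

```bash
cat > m.py <<'E'
from h import *
import sys
O=np.array([.541,.220])
from scipy.optimize import least_squares
for n in sys.argv[1:]:
    p,W,c=look(n,None)
    T=W.reshape(-1,3); S=T[(np.abs(T[:,2]-.075)<.004)&(np.hypot(*(T[:,:2]-O).T)<.1)]
    f=lambda q:np.maximum(np.abs(np.hypot(S[:,0]-q[0],S[:,1]-q[1])-.081)-.009,0)
    Oc=least_squares(f,O,loss='soft_l1',f_scale=.003).x
    # sample rim-top image along angle
    Rm=R.from_quat(c['orientation']).as_matrix()
    g=p.sum(2).astype(np.float32)
    out=[]
    for a in np.arange(-180,180,.5):
        v=[]
        for r in (.076,.079,.082,.085):
            q=(np.array([Oc[0]+r*np.cos(np.radians(a)),Oc[1]+r*np.sin(np.radians(a)),.075])-c['xyz'])@Rm
            u=q[0]/q[2]*c['fx']+c['cx']; w=q[1]/q[2]*c['fy']+c['cy']
            v.append(cv2.getRectSubPix(g,(1,1),(float(u),float(w)))[0,0] if 0<u<639 and 0<w<399 else 999)
        out.append((a,np.mean(v)))
    out=np.array(out); print(n,Oc,len(S))
    for lo,hi in((-40,10),(140,190)):
        s=np.array([(lo+i*.5, out[int(((lo+i*.5+180)%360)*2),1]) for i in range(int((hi-lo)*2))])
        print(' '.join(f'{a:.0f}:{b:.0f}' for a,b in s[::2]))
E
python3 - <<'E'
import runpy,sys; sys.argv=['m','side','scene']; runpy.run_path('m.py')
from h import *
p=np.load('side.npz')['p']; q=np.load('scene.npz')['p']
A=cv2.resize(p[225:315,275:405],(520,360),interpolation=3); B=cv2.resize(q[120:215,310:400],(280,296),interpolation=3)
C=np.zeros((360,800,3),np.uint8); C[:,:520]=A; C[:296,520:]=B
cv2.imwrite('pics/c2.png',C[:,:,::-1])
E
```

```text
side [0.53850331 0.21978309] 610
-40:576 -39:576 -38:577 -37:576 -36:576 -35:576 -34:576 -33:576 -32:576 -31:576 -30:578 -29:578 -28:578 -27:579 -26:580 -25:576 -24:565 -23:547 -22:515 -21:453 -20:380 -19:313 -18:282 -17:296 -16:358 -15:437 -14:500 -13:540 -12:565 -11:577 -10:579 -9:579 -8:579 -7:580 -6:580 -5:581 -4:582 -3:583 -2:583 -1:584 0:583 1:583 2:582 3:581 4:580 5:579 6:578 7:578 8:578 9:579
140:118 141:125 142:143 143:169 144:193 145:213 146:228 147:240 148:257 149:278 150:302 151:327 152:348 153:367 154:383 155:397 156:398 157:393 158:382 159:357 160:317 161:269 162:239 163:242 164:289 165:348 166:397 167:430 168:454 169:476 170:503 171:532 172:560 173:580 174:599 175:611 176:621 177:625 178:628 179:614 180:584 181:554 182:504 183:453 184:427 185:412 186:403 187:402 188:400 189:394
scene [0.54088634 0.22038735] 557
-40:548 -39:546 -38:545 -37:544 -36:545 -35:546 -34:546 -33:547 -32:547 -31:546 -30:547 -29:547 -28:547 -27:550 -26:554 -25:554 -24:548 -23:523 -22:496 -21:454 -20:364 -19:285 -18:233 -17:207 -16:201 -15:218 -14:249 -13:285 -12:317 -11:342 -10:362 -9:381 -8:404 -7:424 -6:440 -5:455 -4:452 -3:453 -2:462 -1:473 0:491 1:510 2:519 3:520 4:523 5:528 6:537 7:544 8:550 9:553
140:163 141:162 142:160 143:160 144:159 145:162 146:166 147:168 148:170 149:172 150:173 151:174 152:175 153:177 154:179 155:182 156:186 157:193 158:205 159:220 160:214 161:196 162:196 163:235 164:303 165:372 166:423 167:447 168:455 169:473 170:492 171:509 172:534 173:562 174:581 175:583 176:584 177:587 178:589 179:563 180:530 181:494 182:456 183:431 184:424 185:424 186:422 187:421 188:421 189:417
```

View pics/c2.png

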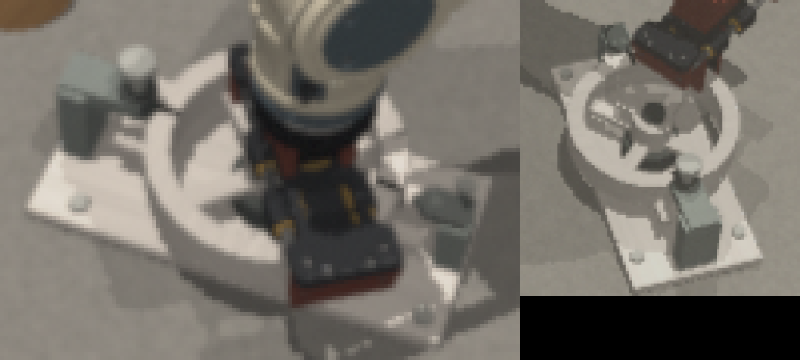

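The side crop shows the pin head at (138,65). The tower-side groove, just right of it at about (160,100), looks roughly 2° short. I'll release the rim and measure from above.

Emit:
play_rows(targets=[[0.3,[0,0,0],0],[0.5,[0,0,0],0],[0.5,[0,0,0],0],[0.5,[0,0,35],0],[0.5,[0,0,75],0],[0.5,[5,-15,115],0],[0.5,[10,-35,155],0],[0.5,[20,-60,195],0],[0.5,[24,-78,235],0],[0.5,[24,-78,238],0]])

```text
time: 5.83
position: [0.5431, 0.218, 0.3053]
eef_rot: [-0.154, 0.988, 0.0, 0.004]
contact_force: [1.6, 0.6, 0.3]
opening: 0.0441
grip_force: 0.0
```

Emit:
play_rows(targets=[[0.5,[0,0,0],0],[0.5,[0,0,0],0],[0.5,[0,0,0],0]])

```text
time: 6.08
position: [0.5398, 0.2196, 0.2981]
eef_rot: [-0.155, 0.988, -0.0, -0.001]
contact_force: [-0.4, 0.2, -0.5]
opening: 0.0437
grip_force: 0.0
```

```bash
python3 m.py wrist
python3 - <<'E'
from h import *
p,W,c=load('wrist'); cv2.imwrite('pics/w3.png',p[:,:,::-1]); O=np.array([.541,.220])
print(state()['position'])
T=W.reshape(-1,3); rad=np.hypot(*(T[:,:2]-O).T)
k=(T[:,2]>.1235)&(T[:,2]<.13)&(rad<.12);print('pinhead',k.sum(),T[k].mean(0),(T[k].max(0)+T[k].min(0))/2)
k=(T[:,2]>.058)&(T[:,2]<.08)&(rad>.122)&(rad<.14)&(T[:,0]<.5);print('post',k.sum(),T[k].mean(0))
k=(T[:,2]>.010)&(T[:,2]<.020)&(rad<.18); print(cv2.minAreaRect(T[k][:,:2].astype(np.float32)*1000))
E
```

```text
wrist [0.54208546 0.22032675] 6182
-40:711 -39:707 -38:702 -37:700 -36:699 -35:700 -34:705 -33:705 -32:703 -31:700 -30:696 -29:698 -28:698 -27:697 -26:695 -25:678 -24:646 -23:619 -22:571 -21:463 -20:314 -19:224 -18:274 -17:421 -16:553 -15:616 -14:641 -13:662 -12:683 -11:696 -10:699 -9:698 -8:699 -7:698 -6:699 -5:699 -4:700 -3:699 -2:698 -1:699 0:698 1:697 2:696 3:697 4:695 5:695 6:696 7:697 8:697 9:695
140:485 141:487 142:485 143:485 144:485 145:485 146:486 147:490 148:491 149:490 150:491 151:485 152:490 153:490 154:494 155:491 156:490 157:492 158:494 159:490 160:470 161:381 162:246 163:191 164:259 165:395 166:471 167:493 168:491 169:491 170:487 171:485 172:488 173:489 174:489 175:489 176:489 177:509 178:516 179:502 180:487 181:483 182:481 183:486 184:484 185:482 186:482 187:478 188:477 189:479
[0.53954816 0.21967247 0.29761826]
pinhead 14 [0.63267095 0.20271446 0.124421  ] [0.63237891 0.20191908 0.1244603 ]
post 358 [0.41547257 0.25433438 0.06542985]
((549.7625732421875, 217.20977783203125), (140.03591918945312, 299.6431884765625), 74.23973846435547)
```

View pics/w3.png

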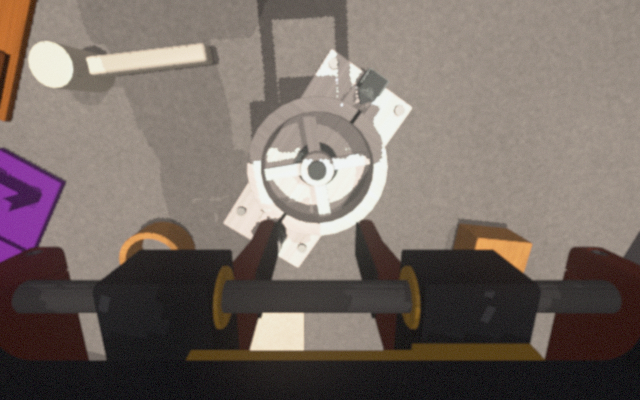

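The hub is at (316,169), with one groove at (357,117) short of the pointer post (371,85) and the other at (281,218). The numbers put the wheel about 2.2° short, so I'll grip again and correct it.

Emit:
play_rows(targets=[[0.5,[-8,26,-10],0],[0.5,[-16,52,-40],0],[0.5,[-23,77.5,-75],0],[0.5,[-23,77.5,-115],0],[0.5,[-23,77.5,-155],0],[0.5,[-23,77.5,-190],0],[0.5,[-23,77.5,-220],0],[0.5,[-23,77.5,-236],0],[0.5,[-23,77.5,-236],0],[0.3,[-23,77.5,-236],0]])

```text
time: 6.97
position: [0.5159, 0.2968, 0.0615]
eef_rot: [-0.156, 0.988, -0.001, -0.002]
contact_force: [0.1, -0.4, 0.6]
opening: 0.0398
grip_force: 0.0
```

Emit:
play_rows(targets=[[0.2,[0,0,0],0],[0.1,[0,0,0],0],[0.1,[0,0,0],0],[0.1,[0,0,0],0],[0.1,[-1.7,-0.5,0],1.2],[0.1,[-3.4,-1.1,0],2.5],[0.1,[-3.4,-1.1,0],2.5],[0.1,[-3.4,-1.1,0],2.5]], squeeze=12)

```text
time: 7.63
position: [0.5148, 0.2972, 0.0651]
eef_rot: [-0.177, 0.984, 0.001, 0.001]
contact_force: [-2.1, 5.1, 2.2]
opening: 0.0176
grip_force: 11.8
```

Emit:
play_rows(targets=[[0.3,[0,0,0],0],[0.5,[0,0,0],0],[0.5,[0,0,0],0],[0.5,[0,0,35],0],[0.5,[0,0,75],0],[0.5,[5,-15,115],0],[0.5,[14,-35,155],0],[0.5,[22,-60,195],0],[0.5,[26,-76,230],0],[0.5,[26,-76,236],0]])

```text
time: 8.47
position: [0.5428, 0.2181, 0.3055]
eef_rot: [-0.176, 0.984, 0.0, 0.004]
contact_force: [0.8, -0.0, 0.5]
opening: 0.044
grip_force: 0.0
```

Emit:
play_rows(targets=[[0.5,[0,0,0],0],[0.5,[0,0,0],0],[0.5,[0,0,0],0]])

```text
time: 8.72
position: [0.5393, 0.2198, 0.2981]
eef_rot: [-0.177, 0.984, -0.0, -0.001]
contact_force: [-0.4, 0.5, -0.7]
opening: 0.0438
grip_force: 0.0
```

```bash
python3 m.py wrist; python3 -c "
from h import *
p,W,c=load('wrist');T=W.reshape(-1,3);O=np.array([.541,.22]);rad=np.hypot(*(T[:,:2]-O).T)
k=(T[:,2]>.010)&(T[:,2]<.020)&(rad<.18); print(cv2.minAreaRect(T[k][:,:2].astype(np.float32)*1000))
print(state())"
```

```text
wrist [0.54199291 0.22074162] 6158
-40:710 -39:705 -38:701 -37:699 -36:700 -35:702 -34:705 -33:706 -32:703 -31:700 -30:699 -29:699 -28:698 -27:701 -26:697 -25:681 -24:650 -23:620 -22:603 -21:582 -20:555 -19:498 -18:371 -17:248 -16:257 -15:410 -14:585 -13:672 -12:692 -11:697 -10:699 -9:699 -8:699 -7:699 -6:699 -5:700 -4:700 -3:701 -2:702 -1:700 0:698 1:698 2:700 3:698 4:697 5:697 6:697 7:694 8:696 9:697
140:486 141:487 142:486 143:489 144:488 145:491 146:490 147:489 148:489 149:488 150:490 151:489 152:489 153:488 154:489 155:493 156:492 157:492 158:488 159:493 160:497 161:494 162:490 163:456 164:352 165:224 166:189 167:281 168:412 169:475 170:491 171:489 172:491 173:491 174:491 175:486 176:492 177:492 178:492 179:491 180:485 181:488 182:486 183:483 184:487 185:484 186:482 187:484 188:482 189:482
((549.8009643554688, 217.24423217773438), (140.06971740722656, 299.1172180175781), 74.27081298828125)
{'time': 8.7667, 'qpos': array([ 3.66959657e-01,  2.84341408e-01,  1.65171077e+00,  7.49864312e-05,
        1.20889428e+00, -1.55961381e+00]), 'dq': array([ 0.00498664,  0.00707752, -0.00107432, -0.00036731,  0.00293063,
        0.00014641]), 'joint_efforts': array([-3.39316959e-01, -4.92100561e+01, -3.01238573e+01, -2.79884145e-02,
        7.18930224e-02,  1.11241770e-03]), 'position': array([0.53911983, 0.21999329, 0.29765926]), 'eef_rot': array([-1.76938486e-01,  9.84220483e-01, -2.80750569e-04, -1.65360607e-03]), 'contact_force': array([-0.10989043,  0.77569858, -0.45110096]), 'ft_torque': array([ 0.06196727, -0.11261539,  0.01966488]), 'grip_force': 0.0, 'opening': 0.0436457744967415}
```

The wheel is now within about 0.3° of the stand's axis. Next is the mallet.

Emit:
play_rows(targets=[[0.5,[1,-40,0],-3],[0.5,[2,-80,0],-6],[0.5,[3,-120,0],-9],[0.5,[4,-160,0],-12],[0.5,[5,-200,0],-15],[0.5,[6,-240,0],-18],[0.5,[7,-280,0],-21],[0.5,[8,-320,0],-24],[0.5,[9,-360,0],-26],[0.5,[10,-400,0],-26]])

```text
time: 9.6
position: [0.5494, -0.1811, 0.2976]
eef_rot: [0.05, 0.999, 0.001, -0.002]
contact_force: [1.1, 0.4, 0.2]
opening: 0.0438
grip_force: 0.0
```

Emit:
play_rows(targets=[[0.5,[0,-40,0],0],[0.5,[0,-70,0],0],[0.5,[0,-80,0],0],[0.5,[0,-80,0],0],[0.5,[0,-80,0],0],[0.5,[0,-80,0],0]])

```text
time: 10.1
position: [0.5501, -0.2582, 0.2988]
eef_rot: [0.049, 0.999, 0.001, -0.001]
contact_force: [0.2, -0.6, -0.1]
opening: 0.0439
grip_force: 0.0
```

```bash
cat > mal.py <<'E'
from h import *
p,W,c=look('wrist','w4.png'); s=state(); print(s['position'],s['eef_rot'],s['qpos'])
S=W.reshape(-1,3); S=S[np.hypot(S[:,0]-.566,S[:,1]+.265)<.25]
k=(S[:,2]>.088)&(S[:,2]<.1)&(np.hypot(S[:,0]-.566,S[:,1]+.265)<.05)
(x,y),r=cv2.minEnclosingCircle(S[k][:,:2].astype(np.float32)*1000); print('head',k.sum(),x,y,r,S[k].mean(0))
h=np.array([x,y])/1000
k=(S[:,2]>.061)&(S[:,2]<.072)&(np.hypot(*(S[:,:2]-h).T)>.035)&(np.abs(S[:,1]+.25)<.04)&(S[:,0]<.56); H=S[k]
print('handle',len(H),H[:,2].mean(),cv2.minAreaRect(H[:,:2].astype(np.float32)*1000),cv2.fitLine(H[:,:2].astype(np.float32),cv2.DIST_HUBER,0,.01,.01).ravel())
m=H.mean(0)[:2]; print('angle',np.degrees(np.arctan2(*(h-m)[::-1])))
E
python3 mal.py
```

```text
[ 0.55028875 -0.25811819  0.29910219] [ 4.83501419e-02  9.98830208e-01  4.21946933e-04 -5.48559922e-04] [-4.58341328e-01  3.22454057e-01  1.59522030e+00  3.57816549e-04
  1.22526088e+00 -1.93252105e+00]
head 1304 563.71240234375 -264.94598388671875 25.861209869384766 [ 0.56286661 -0.26487565  0.09088624]
handle 2172 0.06441535949126338 ((458.8341064453125, -258.32440185546875), (63.577537536621094, 138.22579956054688), 70.72175598144531) [ 0.9903547  -0.13855515  0.4568477  -0.24995278]
angle -7.986517799788033
```

View pics/w4.png

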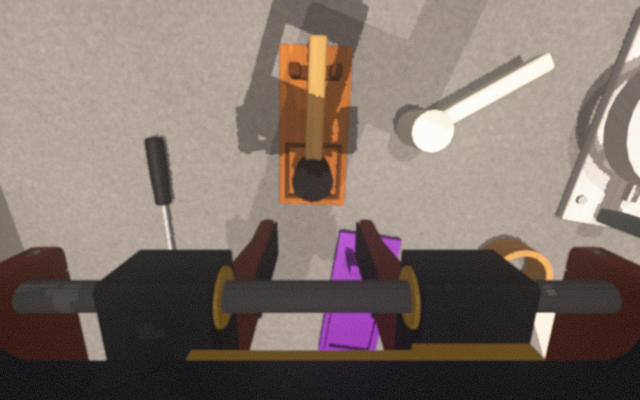

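The wrist view shows the black mallet head at (313,180), its handle running up to (317,40), and the white look-alike clear at (432,130). Descending to grip the handle.

Emit:
play_rows(targets=[[0.5,[-17,0,-20],-2.4],[0.5,[-34.5,0,-55],-2.4],[0.5,[-34.5,0,-95],-2.4],[0.5,[-34.5,0,-135],-2.4],[0.5,[-34.5,0,-175],-2.4],[0.5,[-34.5,0,-210],-2.4],[0.5,[-34.5,0,-240],-2.4],[0.5,[-34.5,0,-258],-2.4],[0.5,[-34.5,0,-265],-2.4],[0.5,[-34.5,0,-265],-2.4]])

```text
time: 10.98
position: [0.5151, -0.2583, 0.0333]
eef_rot: [0.069, 0.998, 0.001, -0.001]
contact_force: [0.3, 0.9, 1.4]
opening: 0.0439
grip_force: 0.0
```

Emit:
play_rows(targets=[[0.4,[0,0,0],0],[0.2,[0,0,0],0],[0.1,[0,0,0],0],[0,[0,0,0],0],[0,[0,0,0],0],[0,[0,0,0],0],[0,[0,0,0],0],[0,[0,0,0],0]], squeeze=60)

```text
time: 11.65
position: [0.5167, -0.2602, 0.0362]
eef_rot: [0.07, 0.998, -0.0, 0.001]
contact_force: [-1.2, 4.0, 7.8]
opening: 0.0216
grip_force: 59.7
```

Emit:
play_rows(targets=[[0,[0,0,10],0],[0,[0,0,25],0],[0,[0,0,45],0],[0,[0,0,70],0],[0,[0,0,100],0],[0,[0,0,130],0],[0,[0,0,160],0],[0,[0,0,180],0],[0,[0,0,180],0],[0,[0,0,180],0]])

```text
time: 12.48
position: [0.5157, -0.2602, 0.2155]
eef_rot: [0.07, 0.998, -0.0, 0.001]
contact_force: [1.0, 0.5, -4.4]
opening: 0.0218
grip_force: 59.7
```

```bash
cat > hd.py <<'E'
from h import *
s=state(); t=s['position']; print(t,s['eef_rot'],s['contact_force'],s['opening'])
for n in ('side','scene'):
    p,W,c=look(n); T=W.reshape(-1,3); g=p.reshape(-1,3)
    k=(np.hypot(T[:,0]-t[0],T[:,1]-t[1])<.12)&(g.max(1)<70)&(T[:,2]<t[2]+.07)&(T[:,2]>t[2]-.06)
    S=T[k]; print(n,k.sum(), S.min(0),S.max(0),np.median(S,0))
E
python3 hd.py; python3 -c "
from h import *
p=np.load('side.npz')['p'];cv2.imwrite('pics/c5.png',cv2.resize(p[60:200,300:440],(560,560))[:,:,::-1])"
```

```text
[ 0.51574596 -0.2602016   0.21551844] [ 7.01998115e-02  9.97532492e-01 -4.78777517e-04  8.27513187e-04] [ 0.97733333  0.45096161 -4.42160828] 0.02181958823350534
side 373 [ 0.50715295 -0.28710105  0.192164  ] [ 0.58569189 -0.23459037  0.27743106] [ 0.56259715 -0.24588323  0.23543175]
scene 600 [ 0.50705907 -0.29250493  0.18974878] [ 0.59172051 -0.2417573   0.27788638] [ 0.57720834 -0.26936706  0.26131381]
```

View pics/c5.png

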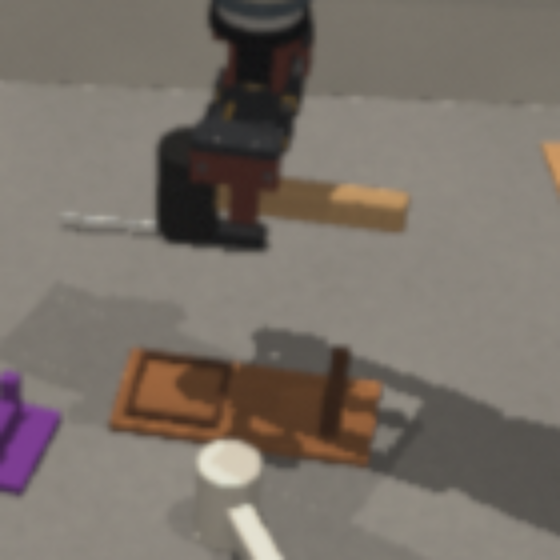

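The side crop shows the mallet held level, head at (188,185), well above the rest. Carrying it to the pin.

Emit:
play_rows(targets=[[0,[3,20,0],0],[0,[9,58,0],0],[0,[15,97,0],0],[0,[22,136,0],0],[0,[28,175,0],0],[0,[34,214,0],0],[0,[41,253,0],0],[0,[47,292,0],0],[0,[53,331,0],0],[0,[60,370,0],0]])

```text
time: 13.42
position: [0.5742, 0.1117, 0.2122]
eef_rot: [0.07, 0.998, -0.001, -0.002]
contact_force: [0.9, -0.6, -4.7]
opening: 0.0213
grip_force: 59.8
```

Emit:
play_rows(targets=[[0,[6,38,0],0],[0,[11,70,-5],0],[0,[14,87,-10],0],[0,[14,90,-20],0],[0,[14,90,-27],0],[0,[14,90,-27],0],[0,[14,90,-27],0]])

```text
time: 14.0
position: [0.5888, 0.1982, 0.1861]
eef_rot: [0.071, 0.997, -0.001, -0.002]
contact_force: [1.0, 0.1, -4.2]
opening: 0.0219
grip_force: 59.8
```

```bash
cat >> hd.py <<'E'
    O=np.array([.6375,.1928]); k=(np.hypot(T[:,0]-O[0],T[:,1]-O[1])<.03)&(T[:,2]>.098)&(T[:,2]<.132)&(g.max(1)>90); print(' pin z',k.sum(),np.round(np.percentile(T[k][:,2],[50,90,99]),4) if k.any() else '')
E
python3 hd.py; python3 -c "
from h import *
p=np.load('side.npz')['p'];q=np.load('scene.npz')['p'];cv2.imwrite('pics/c6.png',np.hstack([cv2.resize(p[200:310,260:360],(400,440)),cv2.resize(q[110:220,320:420],(400,440))])[:,:,::-1])"
```

```text
[0.58877337 0.19822359 0.18612791] [ 7.07720745e-02  9.97491031e-01 -7.92826098e-04 -1.52570215e-03] [ 1.02147419  0.08854824 -4.22579672] 0.021872103738676783
side 293 [0.60975762 0.1712959  0.16297781] [0.65863772 0.22037274 0.24712425] [0.64377888 0.20993581 0.21648562]
 pin z 52 [0.1256 0.1279 0.1301]
scene 478 [0.50060251 0.16318175 0.16534774] [0.66545409 0.21657018 0.25560792] [0.6479051  0.18200823 0.23208944]
 pin z 53 [0.1235 0.1278 0.1293]
```

View pics/c6.png

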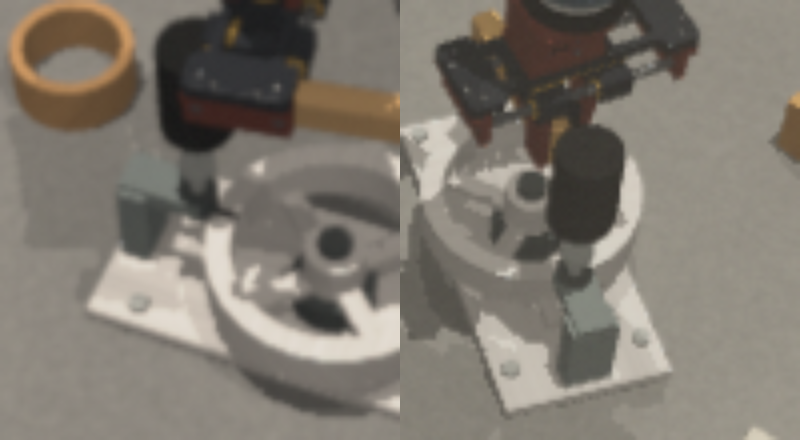

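The mallet head sits over the pin in both views: side (195,85) above the pin at (197,175), scene (585,185) above the pin at (575,260). First blow.

Emit:
play_rows(targets=[[0,[0,0,-20],0],[0,[0,0,-42],0],[0,[0,0,-42],0]])

```text
time: 14.35
position: [0.5892, 0.1987, 0.1437]
eef_rot: [0.071, 0.997, -0.0, -0.001]
contact_force: [-0.5, -0.2, -3.8]
opening: 0.0218
grip_force: 59.8
```

Emit:
play_rows(targets=[[0,[0,0,20],0],[0,[0,0,40],0],[0,[0,0,40],0],[0,[0,0,12],0],[0,[0,0,-18],0],[0,[0,0,-10],0]])

```text
time: 14.85
position: [0.5871, 0.1989, 0.1312]
eef_rot: [0.07, 0.998, -0.001, -0.003]
contact_force: [-1.8, -1.2, -4.6]
opening: 0.0217
grip_force: 60.0
```

Emit:
play_rows(targets=[[0,[0,0,25],0],[0,[0,0,45],0],[0,[0,0,50],0],[0,[0,0,50],0],[0,[0,0,50],0]])

```text
time: 15.27
position: [0.5896, 0.1997, 0.1859]
eef_rot: [0.07, 0.998, 0.0, 0.0]
contact_force: [0.4, 0.4, -4.7]
opening: 0.0215
grip_force: 60.0
```

```bash
python3 hd.py
```

```text
[0.58957695 0.19969693 0.18591503] [7.02773725e-02 9.97527481e-01 2.42422686e-05 1.25608647e-04] [ 0.43276324  0.36219884 -4.73199117] 0.021493552173565328
side 300 [0.61455628 0.16787812 0.16391772] [0.6595302  0.2206413  0.25062585] [0.64426469 0.20953306 0.22214847]
 pin z 57 [0.1062 0.1083 0.1093]
scene 478 [0.58320729 0.16354318 0.17082469] [0.66622723 0.21654974 0.25073977] [0.64813218 0.18317536 0.23306602]
 pin z 51 [0.1058 0.1095 0.1117]
```

The pin is down about 19 mm. Two more brisk blows, slightly overdriven, to be sure it is home.

Emit:
play_rows(targets=[[0,[0,0,-32],0],[0,[0,0,-64],0],[0,[0,0,-50],0],[0,[0,0,-15],0],[0,[0,0,-10],0],[0,[0,0,-32],0],[0,[0,0,-64],0]])

```text
time: 15.95
position: [0.5929, 0.2009, 0.1244]
eef_rot: [0.07, 0.998, 0.002, 0.004]
contact_force: [0.1, -0.1, -4.1]
opening: 0.0215
grip_force: 60.0
```

Emit:
play_rows(targets=[[0,[0,0,25],0],[0,[0,0,55],0],[0,[0,0,64],0],[0,[0,0,64],0],[0,[0,0,64],0]])

```text
time: 16.37
position: [0.5899, 0.2, 0.1857]
eef_rot: [0.07, 0.998, 0.0, 0.001]
contact_force: [-0.4, -0.1, -4.9]
opening: 0.0216
grip_force: 60.0
```

```bash
python3 hd.py
```

```text
[0.58990189 0.2000181  0.18568227] [7.01448073e-02 9.97536578e-01 2.51361505e-04 6.46451092e-04] [-0.42481764 -0.11144824 -4.86265046] 0.02159606623655331
side 173 [0.61967076 0.17245395 0.17627349] [0.66189831 0.22028105 0.25556665] [0.64649713 0.21244637 0.20701194]
 pin z 58 [0.1066 0.1094 0.1112]
scene 444 [0.50147545 0.16576927 0.17968999] [0.6673542  0.21770189 0.25556836] [0.64715171 0.1825946  0.2330553 ]
 pin z 52 [0.1045 0.1092 0.1113]
```

Run:
```python
from h import *
s=state(); t=s['position']; hd=np.array([.990,-.139])
for n in('side','scene'):
    p,W,c=load(n); T=W.reshape(-1,3); g=p.reshape(-1,3).astype(int)
    a=(T[:,:2]-t[:2])@hd; l=(T[:,:2]-t[:2])@[.139,.990]
    k=(a<-.015)&(a>-.14)&(np.abs(l)<.02)&(T[:,2]>.17)&(T[:,2]<.26)&(g[:,0]-g[:,2]>40)&(g[:,0]>110)
    for lo in np.arange(-.14,-.01,.02):
        q=k&(a>lo)&(a<=lo+.02)
        if q.sum()>3: print(n,round(lo+.01,3),q.sum(),np.round(np.percentile(T[q][:,2]-t[2],[10,50,90,98]),4),l[q].mean())
    k=(a>.02)&(a<.08)&(np.abs(l)<.035)&(g.max(1)<70)&(T[:,2]<.25); S=T[k]; print('head',k.sum(),np.round(np.percentile(S[:,2]-t[2],[1,5,50,90,95,99]),4),[np.round(np.percentile(v[k],[2,98]),4) for v in(a,l)])
p=np.load('side.npz')['p'];cv2.imwrite('pics/c7.png',cv2.resize(p[195:305,260:370],(600,600),interpolation=2)[:,:,::-1])
```

```text
side -0.13 23 [0.0056 0.0122 0.0135 0.0143] 0.0031456051833445462
side -0.11 91 [-0.0034  0.0122  0.0176  0.0186] 0.005833243613624368
side -0.09 96 [0.0011 0.0161 0.0212 0.0222] 0.004986854661677197
side -0.07 87 [0.0035 0.0203 0.0258 0.027 ] 0.005256744888059029
side -0.05 80 [0.0092 0.026  0.0295 0.0309] 0.005473563671581092
side -0.03 63 [0.0201 0.0298 0.0328 0.0346] 0.003988428608383299
head 214 [-0.1481 -0.1337  0.0083  0.0511  0.0595  0.0634] [array([0.0308, 0.0797]), array([-0.003 ,  0.0254])]
scene -0.11 17 [0.0091 0.0134 0.0168 0.0174] -0.0031613380614905475
head 312 [-0.0028  0.0017  0.0338  0.0612  0.0637  0.0648] [array([0.0241, 0.077 ]), array([-0.0266,  0.0157])]
```

View pics/c7.png

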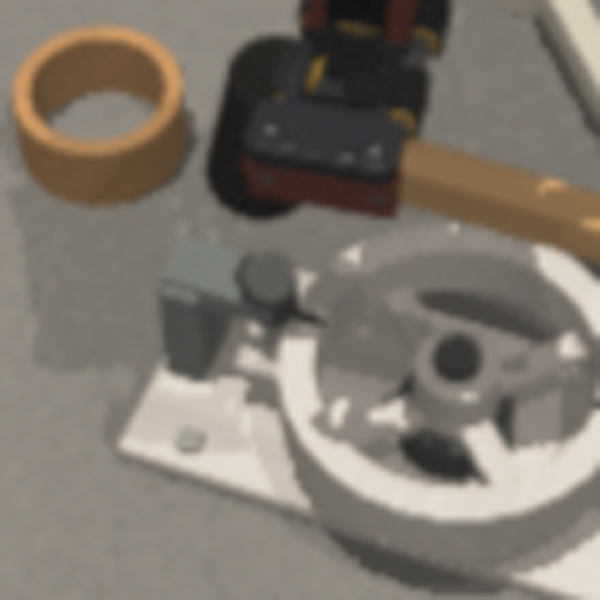

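The side crop shows the pin head at (267,275) seated down on the guide. The mallet slipped in the grip: head pitched up about 11° and about 8 mm higher in the hand. I'll go back above the rest and let it level there under a reduced grip.

Emit:
play_rows(targets=[[0,[0,0,20],0],[0,[-3,-20,30],0],[0,[-9,-58,30],0],[0,[-15,-97,30],0],[0,[-22,-136,30],0],[0,[-28,-175,30],0],[0,[-34,-214,30],0],[0,[-41,-253,30],0],[0,[-47,-292,30],0],[0,[-53,-331,30],0]])

```text
time: 17.3
position: [0.5354, -0.1326, 0.2147]
eef_rot: [0.07, 0.998, 0.0, -0.001]
contact_force: [0.9, -0.3, -3.6]
opening: 0.0216
grip_force: 60.0
```

Emit:
play_rows(targets=[[0,[-6,-39,0],0],[0,[-12,-78,0],0],[0,[-18,-110,0],0],[0,[-21,-127,0],0],[0,[-21,-129,-20],0],[0,[-21,-129,-40],0],[0,[-21,-129,-60],0],[0,[-21,-129,-80],0],[0,[-21,-129,-80],0],[0,[-21,-129,-80],0]])

```text
time: 18.13
position: [0.5145, -0.2594, 0.1342]
eef_rot: [0.07, 0.998, 0.001, -0.002]
contact_force: [-0.0, 0.5, -4.1]
opening: 0.0219
grip_force: 60.0
```

```bash
cat > tilt.py <<'E'
from h import *
s=state(); t=s['position']; print(t,s['contact_force'],s['opening'],s['time']); hd=np.array([.990,-.139])
for n in('side','scene'):
    p,W,c=look(n); T=W.reshape(-1,3); g=p.reshape(-1,3).astype(int)
    a=(T[:,:2]-t[:2])@hd; l=(T[:,:2]-t[:2])@[.139,.990]
    k=(a<-.015)&(a>-.14)&(np.abs(l)<.025)&(T[:,2]>t[2]-.02)&(T[:,2]<t[2]+.06)&(g[:,0]-g[:,2]>40)&(g[:,0]>110)
    for lo in np.arange(-.14,-.01,.02):
        q=k&(a>lo)&(a<=lo+.02)
        if q.sum()>3: print(n,round(lo+.01,3),q.sum(),np.round(np.percentile(T[q][:,2]-t[2],[50,90,98]),4),round(l[q].mean(),4))
    k=(a>.01)&(a<.09)&(np.abs(l)<.04)&(g.max(1)<60)&(T[:,2]<t[2]+.075); S=T[k]; print('head',k.sum(),np.round(np.percentile(S[:,2],[1,5,50,90,95,99]),4),[np.round(np.percentile(v[k],[2,98]),4) for v in(a,l)])
E
python3 tilt.py
```

```text
[ 0.51450002 -0.25938602  0.13417384] [-0.02387178  0.48407643 -4.08991587] 0.021927677651845615 18.1333
side -0.13 6 [0.0109 0.0149 0.0163] 0.0055
side -0.11 33 [0.0133 0.0182 0.019 ] 0.0042
side -0.09 61 [0.0148 0.0211 0.0232] 0.0052
side -0.07 45 [0.0183 0.0244 0.0258] 0.006
head 235 [0.0179 0.1273 0.1616 0.2046 0.2069 0.2086] [array([0.013, 0.068]), array([-0.0241,  0.0287])]
scene -0.03 7 [0.029  0.0306 0.0309] -0.0003
head 532 [0.0587 0.1371 0.1889 0.2058 0.2071 0.2087] [array([0.018 , 0.0776]), array([-0.0244,  0.0225])]
```

Emit:
play_rows(targets=[[0,[0,0,-20],0],[0,[0,0,-40],0],[0,[0,0,-60],0],[0,[0,0,-75],0],[0,[0,0,-88],0],[0,[0,0,-96],0],[0,[0,0,-101],0],[0,[0,0,-101],0],[0,[0,0,-101],0]])

```text
time: 18.98
position: [0.5161, -0.2602, 0.0352]
eef_rot: [0.07, 0.998, -0.0, 0.0]
contact_force: [-0.8, -0.1, -4.4]
opening: 0.0215
grip_force: 60.0
```

Emit:
play_rows(targets=[[0,[0,0,0],0],[0,[0,0,0],0],[0,[0,0,0],0],[0,[0,0,0],0]], squeeze=10)

```text
time: 19.32
position: [0.5155, -0.2599, 0.0347]
eef_rot: [0.07, 0.998, 0.0, -0.0]
contact_force: [-0.1, -0.1, -4.7]
opening: 0.022
grip_force: 10.0
```

```bash
python3 tilt.py; python3 m.py scene side
```

```text
[ 0.51552676 -0.25991887  0.03471574] [-0.05646084 -0.09876754 -4.66393801] 0.022011259635729637 19.3167
side -0.13 23 [0.0284 0.0317 0.0338] 0.0061
side -0.11 51 [0.0274 0.0343 0.0358] 0.0057
side -0.09 37 [0.03   0.0345 0.0355] 0.0037
side -0.07 49 [0.0306 0.0355 0.037 ] 0.0064
head 218 [0.0189 0.0236 0.0558 0.0996 0.1014 0.1043] [array([0.02  , 0.0652]), array([-0.0155,  0.0279])]
scene -0.03 5 [0.0345 0.0375 0.0381] 0.0016
head 446 [0.0212 0.0309 0.0904 0.0993 0.1003 0.1027] [array([0.021 , 0.0721]), array([-0.0246,  0.0226])]
scene [0.54122777 0.21961247] 676
-40:600 -39:599 -38:601 -37:602 -36:604 -35:605 -34:606 -33:606 -32:606 -31:606 -30:605 -29:605 -28:605 -27:605 -26:606 -25:607 -24:608 -23:589 -22:567 -21:539 -20:472 -19:403 -18:405 -17:451 -16:500 -15:528 -14:537 -13:540 -12:541 -11:542 -10:541 -9:540 -8:539 -7:539 -6:539 -5:538 -4:537 -3:538 -2:542 -1:553 0:571 1:587 2:598 3:604 4:608 5:609 6:608 7:608 8:609 9:610
140:600 141:601 142:601 143:601 144:601 145:602 146:602 147:602 148:602 149:601 150:602 151:602 152:603 153:604 154:604 155:604 156:604 157:604 158:604 159:60
[... 346 characters left out ...]
6 -31:646 -30:648 -29:648 -28:648 -27:649 -26:649 -25:649 -24:649 -23:650 -22:649 -21:641 -20:623 -19:590 -18:530 -17:447 -16:366 -15:326 -14:345 -13:418 -12:506 -11:573 -10:614 -9:636 -8:645 -7:649 -6:650 -5:651 -4:652 -3:652 -2:652 -1:652 0:652 1:651 2:650 3:650 4:649 5:649 6:648 7:648 8:648 9:648
140:649 141:649 142:649 143:648 144:649 145:652 146:651 147:651 148:652 149:651 150:652 151:653 152:652 153:651 154:651 155:652 156:651 157:650 158:648 159:640 160:618 161:565 162:488 163:393 164:327 165:335 166:411 167:498 168:571 169:618 170:640 171:647 172:649 173:650 174:650 175:650 176:650 177:650 178:650 179:649 180:647 181:647 182:646 183:646 184:646 185:646 186:645 187:644 188:643 189:642
```

It has nearly levelled, and the wheel is still aligned at about -15°/164.5°. Lowering the last few millimetres with a soft grip, then releasing.

Emit:
play_rows(targets=[[0,[0,0,-2],0],[0,[0,0,-4],0],[0,[0,0,-6],0],[0,[0,0,-7],0],[0,[0,0,-7],0],[0,[0,0,-7],0]], squeeze=6)

```text
time: 20.02
position: [0.5167, -0.2602, 0.0284]
eef_rot: [0.07, 0.998, -0.0, 0.001]
contact_force: [0.5, 1.9, 6.0]
opening: 0.022
grip_force: 6.0
```

```bash
python3 tilt.py
```

```text
[ 0.51669842 -0.26022545  0.02841129] [0.47599289 1.88780441 5.96913042] 0.02202363635835985 20.0167
side -0.13 24 [0.0364 0.0411 0.0436] 0.0079
side -0.11 51 [0.034  0.0404 0.0416] 0.0059
side -0.09 37 [0.0378 0.0411 0.0429] 0.0036
side -0.07 57 [0.0307 0.0405 0.0441] 0.0079
side -0.05 4 [0.0388 0.0421 0.0432] 0.0094
head 212 [0.0144 0.0186 0.0532 0.0935 0.0962 0.0979] [array([0.0158, 0.061 ]), array([-0.0145,  0.0296])]
head 424 [0.0209 0.0267 0.0867 0.0948 0.0961 0.0984] [array([0.0198, 0.0705]), array([-0.0244,  0.0224])]
```

Emit:
play_rows(targets=[[0.3,[0,0,0],0],[0.4,[0,0,0],0],[0.5,[0,0,0],0],[0.5,[0,0,0],0],[0.5,[0,0,10],0],[0.5,[0,0,30],0],[0.5,[0,0,65],0],[0.5,[0,0,105],0],[0.5,[0,0,145],0],[0.5,[0,0,185],0]])

```text
time: 20.95
position: [0.5153, -0.2598, 0.2151]
eef_rot: [0.07, 0.998, 0.0, -0.0]
contact_force: [0.6, -0.0, 0.3]
opening: 0.044
grip_force: 0.0
```

Emit:
play_rows(targets=[[0.5,[15,0,40],2],[0.5,[34,0,80],2.4],[0.5,[34,0,86],2.4],[0.5,[34,0,86],2.4],[0.5,[34,0,86],2.4],[0.5,[34,0,86],2.4]])

```text
time: 21.45
position: [0.5482, -0.2594, 0.2966]
eef_rot: [0.049, 0.999, 0.001, -0.002]
contact_force: [-0.6, -0.1, -1.0]
opening: 0.0439
grip_force: 0.0
```

```bash
sed -i 's/w4.png/w8.png/' mal.py; python3 mal.py
python3 - <<'E'
from h import *
# compare pin/seat state: pin top in scene & side vs bench, unobstructed
for n in('scene','side'):
    p,W,c=look(n); T=W.reshape(-1,3); d=np.hypot(T[:,0]-.6375,T[:,1]-.1928)
    k=(d<.022)&(T[:,2]>.096)&(T[:,2]<.135); print(n,k.sum(),np.round(np.percentile(T[k][:,2],[25,50,75,95]),4))
E
```

```text
[ 0.54804993 -0.25940741  0.2962694 ] [ 4.93755199e-02  9.98777781e-01  8.56416311e-04 -2.06623328e-03] [-4.61666249e-01  3.24151619e-01  1.59942505e+00 -9.20475458e-05
  1.22248853e+00 -1.93363951e+00]
head 1325 558.2908935546875 -266.53424072265625 25.835311889648438 [ 0.55746776 -0.26642263  0.09086733]
handle 2172 0.06447672206352871 ((454.1261291503906, -257.6396484375), (63.374595642089844, 138.19296264648438), 68.77951049804688) [ 0.9900589  -0.14065349  0.45221752 -0.2515791 ]
angle -8.025154209677266
scene 59 [0.1014 0.1047 0.1069 0.1092]
side 83 [0.1014 0.1051 0.1071 0.1098]
```

The mallet stands flat in its seat at the same height and yaw, about 5 mm along from where it was and within the seat's play. I'll check the pin depth from above.

Emit:
play_rows(targets=[[0.5,[2,40,5],-5],[0.5,[4,80,5],-10],[0.5,[6,120,5],-15],[0.5,[8,160,5],-20],[0.5,[10,200,5],-25],[0.5,[12,240,5],-30],[0.5,[14,280,5],-35],[0.5,[16,320,5],-40],[0.5,[18,360,5],-45],[0.5,[20,400,5],-50]])

```text
time: 22.43
position: [0.5689, 0.1417, 0.3025]
eef_rot: [0.469, 0.883, -0.001, -0.001]
contact_force: [0.7, 0.0, -0.1]
opening: 0.0438
grip_force: 0.0
```

Emit:
play_rows(targets=[[0.5,[3,40,0],-2.6],[0.5,[6,75,0],-2.6],[0.5,[6,88,0],-2.6],[0.5,[6,88,0],-2.6],[0.5,[6,88,0],-2.6],[0.5,[6,88,0],-2.6]])

```text
time: 22.93
position: [0.5754, 0.2266, 0.303]
eef_rot: [0.487, 0.873, -0.001, -0.0]
contact_force: [0.1, -0.8, 0.4]
opening: 0.0439
grip_force: 0.0
```

```bash
python3 m.py wrist | head -1
python3 - <<'E'
from h import *
p,W,c=load('wrist'); T=W.reshape(-1,3)
d=np.hypot(T[:,0]-.6368,T[:,1]-.1932); k=(d<.016)&(T[:,2]>.097)
z=T[k][:,2]; print(state()['position'],k.sum(),np.histogram(z,np.arange(.097,.13,.001)))
rad=np.hypot(T[:,0]-.5416,T[:,1]-.2195); k=(np.abs(T[:,2]-.075)<.006)&(np.abs(rad-.081)<.006); print('rim',np.median(T[k][:,2]))
k=(rad<.006)&(T[:,2]>.07); print('hub cap',np.median(T[k][:,2]))
e=(T[:,:2]-[.5416,.2195])@[.963,-.271]; f=(T[:,:2]-[.5416,.2195])@[.271,.963]; k=(np.abs(e-.143)<.008)&(np.abs(f)<.015)&(T[:,2]>.07); print('tower',k.sum(),np.median(T[k][:,2]))
E
```

```text
wrist [0.54160011 0.21848239] 6216
[0.57561325 0.22636451 0.30322018] 330 (array([  6,   4,   4,   4,   7,  32, 126, 117,  30,   0,   0,   0,   0,
         0,   0,   0,   0,   0,   0,   0,   0,   0,   0,   0,   0,   0,
         0,   0,   0,   0,   0,   0]), array([0.097, 0.098, 0.099, 0.1  , 0.101, 0.102, 0.103, 0.104, 0.105,
       0.106, 0.107, 0.108, 0.109, 0.11 , 0.111, 0.112, 0.113, 0.114,
       0.115, 0.116, 0.117, 0.118, 0.119, 0.12 , 0.121, 0.122, 0.123,
       0.124, 0.125, 0.126, 0.127, 0.128, 0.129]))
rim 0.0741333122834408
hub cap 0.3545266529926734
tower 1 0.09154452164865767
```

The pin top reads 0.104 with the rim's 0.9 mm bias, so it is at 0.105: fully home. The robot is clear, so I'm handing in.

```bash
python3 -c "
from bench import job_done
print(job_done())"
```

```text
the job is handed in; nothing more can be done
None
```

I handed the job in after about 23 s on the robot's clock: the wheel is parked with a mark at the pointer to within about 0.5°, the pin is fully home at 105 mm, and the mallet stands level in its rest about 5 mm from where I found it; I did not re-measure the tape, carton or screwdriver.

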